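# Tighten the cam lock of a flat-pack display shelf

## Task

On the pottery studio's bench, take the wide-blade driver out of its stand, seat its blade in the slot of the cam disc in the fixed board and turn it clockwise until the cam has drawn the loose rail up flush and the joint is firmly tight, without overtightening it or pressing hard on it. Let the cam do the pulling (do not push the rail by hand or with the tool), then put the driver back upright in the slot of its stand, and leave the cup, bowl and jar alone.

Things in the scene. Friction and masses are not known exactly. Their poses are not given: they have to be found in the camera images.
- cam_center (a point): centre of the top face of the steel cam disc, on its turning axis. Disc 40 mm across, 3 mm proud of the board, one slot across its whole diameter, 4.2 mm wide (mouth chamfered to 6.6), 5.5 mm deep. Axes are the board's (x to the rail, z up), not the disc's. The slot's angle is not measured: it starts along this x axis or up to 0.5 rad clockwise of it, seen from above
- board: fixed plywood board, white faced, 110 (x) x 170 (y) x 36 mm, flat on the bench, two small steel bench stops on its -x side. Origin: centre of its underside; its joint face looks along +x, 55 mm out; cam axis at x = +25 mm, y = 0
- board_edge (a point): middle of the board's joint face, 18 mm above the bench, axes as the board. Cam: friction 0.07 N m, so it stays put under a light searching press (5 N) and where left. Turned clockwise it runs free, catches the bolt head, draws the rail in; the joint closes with the slot 1.1 to 1.9 rad clockwise of x, then torque climbs about 1 N m per rad: firm at 0.2 N m, overtight above 0.3
- rail: loose plywood rail, white faced, 100 (x) x 170 (y) x 36 mm, 0.45 kg, flat on the bench, to be drawn against the board. Origin: middle of the lower edge of its joint face; x axis points away from the board. A steel bolt (neck 6 mm, head 8 mm across, screwed in a bit more or less each time) sticks out about 27 mm, its head already in the cam's mouth; the faces start 1.6 to 2 mm apart
- rail_edge (a point): middle of the rail's joint face, 18 mm above the bench, same axes as the rail; meets board_edge when the joint is closed
- driver: wide-blade screwdriver, 142 mm long, 0.13 kg, upright in its stand. Origin: middle of the blade's tip edge; z up the shank, x along the blade's width. Blade 16 mm wide, 2.5 mm thick (2.0 at the tip); blade and shank 62 mm long; then the dark wooden handle, 80 mm long, 30 (x) by 24 mm (y), its wide flat sides parallel to the blade: grip across the 24 mm
- driver_tip (a point): middle of the blade's tip edge, axes as the driver
- driver_handle (a point): centre of the driver's handle, 102 mm above the blade's tip, axes as the driver
- stand: fixed wooden block, 70 (x) x 90 (y) x 66 mm high, origin at the centre of its underside. A slot 20 mm (x) by 9 mm (y) goes right through from the top at its centre; the driver hangs in it on its handle's lower end, blade along the stand's x axis, blade tip 4 mm above the bench
- stand_slot (a point): centre of the mouth of the stand's slot, on its top face (66 mm high), axes as the stand
- cup: terracotta cup 76 mm across, 95 mm high, not to be disturbed; origin under its centre
- bowl: white bowl 110 mm across, 55 mm high, not to be disturbed; origin under its centre
- jar: closed white jar 68 mm across, 130 mm high, not to be disturbed; origin under its centre
There are look-alikes about, which are no part of the job. Of the things that look like the driver, the smaller one is meant.

How it is judged:
By the outcome, as a careful person would: the job done as asked, in the order asked, and still so for the second after the job is handed in, with the robot touching nothing.
It also fails if it takes over 72 s, if anything falls off the work surface, if the arm or the gripper's body presses on something with over 40 N, if the wrist force passes 120 N, or if a joint passes its speed limit or range.

## Robot

A 6-joint arm with a two-finger parallel gripper is mounted at the origin on the work surface. World frame = base frame: x ahead of the robot, y to its left, z up, the work surface at z = 0. Lengths are in m, angles in rad, forces in N, time in s.
With the tool pointing down it reaches from about 0.35 to 0.975 m from the base axis. Payload 4.9 kg.
Tool frame: the origin (TCP) lies midway between the tips of the shut fingers; the grasp point (between the pads) lies ctrl.grip_depth behind it (ctrl.grip_depth is the distance from the TCP to the grasp point, in m); z points along the fingers, y is the line along which they close (so a half turn about z gives the same grasp; the last joint's range is limited). The gripper opens to 85 mm and grips with 20 to 120 N. Pads are 22 mm wide; open, the fingers measure 114 mm over their backs; the gripper's body (76 mm by 85 mm) begins 54 mm behind the grasp point. The pads swing forward as they close: fully open they stand 13 mm farther back than shut.
Start: joints at [-1.256, 0.053, 1.613, -0, 1.476, -0.119], TCP at [0.263, -0.567, 0.194] pointing down, gripper open.
Joint ranges: [-3.01, 3.01], [-1.01, 2.22], [0.06, 2.58], [-1.02, 4.17], [0.09, 2.62], [-3.14, 3.14]. Speed limits (rad/s): [2.57, 2.57, 3.14, 3.14, 3.14, 3.14].

## Interface

Orientations are given as a rotation vector (axis times angle).
In Python, from station import ctrl, get_image, camera_model gives the robot as it stands. The module is installed in compiled form; this text tells all that it offers.
- The arm moves only by the shell command python3 -m crank 'ROWS' [FORCE]. ROWS is JSON, a list of rows, each a list of 7 numbers: the shift along the tool's x, y, z in mm, then the turn, a rotation vector about the tool's x, y, z in rad, then the opening, from -1 (shut) to 1 (fully open). A call has exactly 10 rows; each row shifts and turns the commanded pose from where the row before left it, along the tool's axes as they then stand; what a row does not reach is not made up. A row lasts 1/12 s, in which the tool goes at most 41.7 mm and 7.16 degrees, less where a joint would pass 70% of its speed; a pose out of reach is approached as far as the arm can. A call with a gripper value outside its range is refused whole. The fingers move at their own pace and stop on an object; FORCE is the grip in N (left out, the last holds). Time passes only in rows, so rows that do not move let the fingers close, or fill a call up. It gives the time, the measured TCP pose, the force, the opening and the grip force at its end, in the units of the state.
- ctrl.get_obs(): the state, without advancing time (a new reading comes with each control period).
- get_image(name): name is "side" or "top" or "wrist"; returns the picture (400x640x3 uint8, red, green, blue); there is no depth.
- camera_model(name): a dict with "vertical_fov" (degrees; the focal length in pixels is half the picture's height over the tangent of half this angle, whatever the lens; pixels are square), "cx", "cy" (the principal point, pixels), "R" (3x3) and "t" (3): a world point X has camera coordinates R X + t; the wrist camera has in their place "hand_eye" (4x4, takes a point from camera to tool coordinates, whose origin is the TCP and whose axes are the flange's). Camera axes: x right, y down, z forward; pixel columns grow to the right and rows downward; lengths in m; the calibration is good to about 2 mm. A picture is of the moment at which its call begins: read the wrist's pose just before it. camera_model takes no time and is no camera call.
- ctrl.finish_job(): hands the job in; it is judged then, once.
The state is a dict: "t": time; "q": joint angles; "dq": joint speeds; "effort": joint torques, N m; "tool_pos": TCP position; "tool_rot": TCP orientation; "contact_force": force on the tool from outside, world axes, zero at the start; "wrist_torque": the same for the moment, N m; "opening": finger opening in m; "grip_force": force on a finger pad.
Only numpy, scipy, OpenCV 4.12 (cv2) and the standard library are available. Lean on these libraries where they do the work, as an engineer would, in place of code of your own. Each camera call takes 0.05 s, during which the arm holds its last target. There are 200 camera calls.

## Working session

There is one attempt and no reset: what is moved stays moved. The work goes in short steps, Python scripts to look and compute and a shell command to move; the robot and the scene stay as the last step left them, time stands still between calls to the robot, and variables do not carry over. Pictures are saved under pics/ and viewed, at most 10 in all, crops included, and the job is handed in when it is done.

```bash
ls; mkdir -p pics; python3 - <<'E'
from station import ctrl,get_image,camera_model
import cv2,numpy as np
o=ctrl.get_obs();print({k:np.round(v,3).tolist() for k,v in o.items()},ctrl.grip_depth)
a=get_image("top");b=get_image("side");w=get_image("wrist")
for n,i in zip(("top","side","wrist"),(a,b,w)):
    cv2.imwrite(f"pics/{n}0.png",i[...,::-1]);m=camera_model(n);print(n,{k:np.round(v,4).tolist() for k,v in m.items()})
E
```

```text
pics
{'t': 0.0, 'q': [-1.256, 0.053, 1.614, -0.0, 1.476, -0.119], 'dq': [0.0, 0.001, 0.002, -0.0, -0.001, 0.0], 'effort': [0.001, -39.369, -37.017, 0.0, 0.007, -0.0], 'tool_pos': [0.262, -0.566, 0.193], 'tool_rot': [-3.066, -0.676, 0.0], 'contact_force': [-0.023, -0.111, 0.162], 'wrist_torque': [0.025, 0.02, 0.044], 'grip_force': 0.0, 'opening': 0.086} 0.0187
top {'vertical_fov': 42.4757, 'cx': 316.4477, 'cy': 192.6149, 'R': [[-0.0076, -0.9999, 0.0107], [-0.983, 0.0055, -0.1837], [0.1837, -0.012, -0.9829]], 't': [0.0546, 0.5669, 1.2981]}
side {'vertical_fov': 57.0523, 'cx': 324.3819, 'cy': 192.1788, 'R': [[-0.806, -0.592, -0.0028], [-0.4569, 0.625, -0.6329], [0.3764, -0.5089, -0.7742]], 't': [0.4987, 0.2835, 0.8039]}
wrist {'vertical_fov': 59.4779, 'cx': 315.6759, 'cy': 202.1334, 'hand_eye': [[-0.0002, -0.9505, -0.3108, 0.0802], [1.0, -0.0004, 0.0004, -0.0001], [-0.0005, -0.3108, 0.9505, -0.1802], [0.0, 0.0, 0.0, 1.0]]}
```

View pics/top0.png

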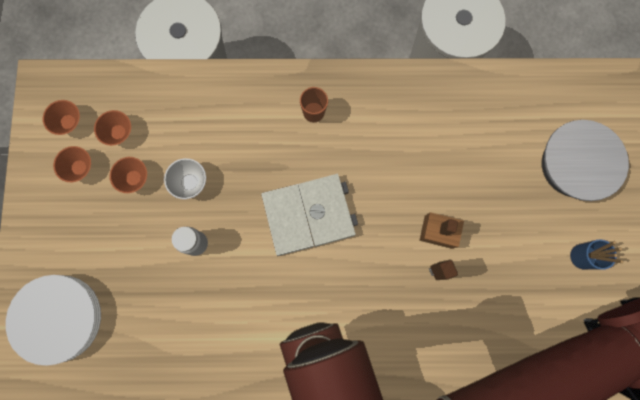

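View pics/side0.png

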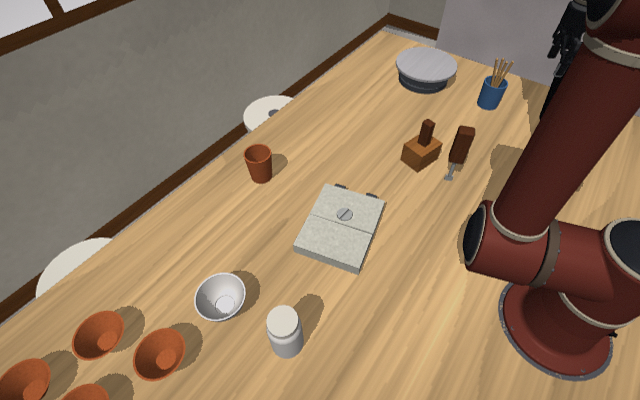

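The top view shows the board and rail at about (308,214), with the cam at (317,211) and the stand with its driver at (445,230). A second driver stands free at (445,269). The side view shows the same things at (345,214), (425,135) and (460,145). Driver candidates:
- **In the stand:** top (452,228), side (427,132). This is the smaller one and sits in the stand, so I choose it.
- **Free-standing:** top (445,269), side (460,145). This one is bigger, so it is the look-alike.
- **Not drivers:** the brush pot at (595,255).

Next is a close crop to check that choice, along with rough positions.

```bash
cat > h.py <<'E'
import numpy as np,cv2
from station import ctrl,get_image,camera_model
from scipy.spatial.transform import Rotation as Ro
def cam(n,o=None):
    """K,R,t (world->camera), camera centre"""
    m=camera_model(n);f=200/np.tan(np.radians(m["vertical_fov"])/2)
    K=np.array([[f,0,m["cx"]],[0,f,m["cy"]],[0,0,1]])
    if n=="wrist":
        T=np.eye(4);T[:3,:3]=Ro.from_rotvec(o["tool_rot"]).as_matrix();T[:3,3]=o["tool_pos"]
        I=np.linalg.inv(T@np.array(m["hand_eye"]));R,t=I[:3,:3],I[:3,3]
    else: R,t=np.array(m["R"]),np.array(m["t"])
    return K,R,t
def ray(c,uv):
    K,R,t=c;return -R.T@t,R.T@np.linalg.solve(K,[uv[0],uv[1],1])
def onz(c,uv,z):
    p,d=ray(c,uv);return p+d*(z-p[2])/d[2]
def proj(c,X):
    K,R,t=c;x=K@(R@np.array(X)+t);return x[:2]/x[2]
def tri(c1,u1,c2,u2):
    p,d=ray(c1,u1);q,e=ray(c2,u2);s=np.linalg.lstsq(np.c_[d,-e],q-p,rcond=None)[0]
    a,b=p+d*s[0],q+e*s[1];return (a+b)/2,np.linalg.norm(a-b)
E
python3 - <<'E'
from h import *
T=cam("top");S=cam("side");a=cv2.imread("pics/top0.png");b=cv2.imread("pics/side0.png")
for n,u,v in (("cam",(317,211),(345,214)),("drvtop",(453,226),(428,122)),("cup",(314,98),(258,150)),("bigtop",(445,268),(464,128)),("jar",(185,238),(283,313)),("bowl",(185,178),(219,292))):
    X,e=tri(T,u,S,v);print(n,X.round(3),round(e,4))
for n,(u,z) in dict(board1=((340,176),.036),board2=((355,236),.036),rail1=((262,193),.036),rail2=((277,254),.036)).items(): print(n,onz(T,u,z).round(3))
c=lambda i,x,y,s:cv2.resize(i[y:y+s*3//4,x:x+s],(400,300),interpolation=2)
cv2.imwrite("pics/c1.png",np.vstack([np.hstack([c(a,400,195,100),c(b,385,100,110)]),np.hstack([c(a,250,165,120),c(b,285,180,110)])]))
E
```

```text
cam [0.519 0.049 0.033] 0.0042
drvtop [ 0.468 -0.279  0.14 ] 0.0022
cup [0.807 0.054 0.102] 0.0066
bigtop [ 0.364 -0.239  0.199] 0.0019
jar [0.441 0.368 0.144] 0.0005
bowl [0.606 0.394 0.064] 0.0014
board1 [ 0.615 -0.013  0.036]
board2 [ 0.454 -0.049  0.036]
rail1 [0.57  0.195 0.036]
rail2 [0.409 0.154 0.036]
```

View pics/c1.png

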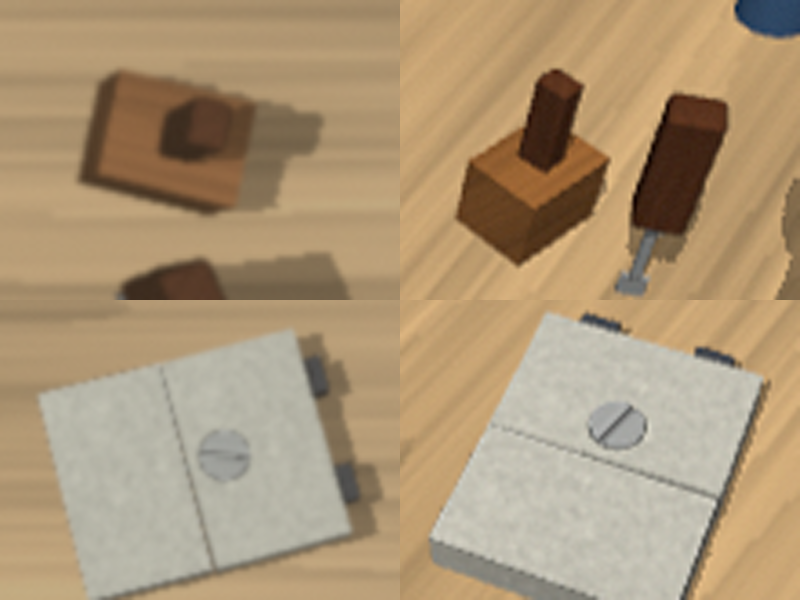

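The close crop confirms it: the smaller driver stands in the wooden stand, at top pixel (452,226), and the free-standing one beside it is larger. The slot runs roughly along image x, about 0.35 rad clockwise of board x. Next I work out the move to a view from above the stand.

```bash
cat >> h.py <<'E'
def need(p,yaw):
    """tool-axis shift (mm, at the present yaw), turn about tool z (rad), and shift if the turn is made first"""
    o=ctrl.get_obs();R=Ro.from_rotvec(o["tool_rot"]).as_matrix();d=(np.array(p)-o["tool_pos"])*1e3
    y0=np.arctan2(R[1,0],R[0,0]);w=(y0-yaw+np.pi)%(2*np.pi)-np.pi
    R2=R@Ro.from_rotvec([0,0,w]).as_matrix()
    print("shift now",(R.T@d).round(1),"turn",round(w,3),"shift after turn",(R2.T@d).round(1),"tilt err",(R[:,2]-[0,0,-1]).round(4))
E
python3 -c "
from h import *
need([.468,-.279,.25],np.radians(-12))"
```

```text
shift now [ 307.3 -174.7  -56.3] turn 0.643 shift after turn [ 141.1 -324.1  -56.3] tilt err [-0.0005  0.0016  0.    ]
```

```bash
python3 -m crank '[[20,-11,-20,0,0,0,1],[30,-17,-20,0,0,0,1],[31,-18,-16,0,0,0,1],[32,-18,0,0,0,0,1],[32,-18,0,0,0,0,1],[32,-18,0,0,0,0,1],[32,-18,0,0,0,0,1],[32,-18,0,0,0,0,1],[32,-18,0,0,0,0,1],[32,-18,0,0,0,0,1]]' 40
python3 -m crank '[[0,0,0,0,0,0.107,1],[0,0,0,0,0,0.107,1],[0,0,0,0,0,0.107,1],[0,0,0,0,0,0.107,1],[0,0,0,0,0,0.107,1],[0,0,0,0,0,0.107,1],[0,0,0,0,0,0,1],[0,0,0,0,0,0,1],[0,0,0,0,0,0,1],[0,0,0,0,0,0,1]]'
python3 - <<'E'
from h import *
need([.468,-.279,.25],np.radians(-12))
o=ctrl.get_obs();i=get_image("wrist");cv2.imwrite("pics/w1.png",i[...,::-1]);np.save("o1.npy",o,allow_pickle=True)
E
```

```text
t: 0.98
tool_pos: [0.4677, -0.2811, 0.2501]
tool_rot: [-3.068, -0.676, 0.0]
contact_force: [0.4, -1.2, 0.2]
opening: 0.0851
grip_force: 0.0
t: 1.82
tool_pos: [0.4671, -0.2828, 0.2502]
tool_rot: [-3.125, 0.324, 0.0]
contact_force: [-0.4, -0.4, -0.0]
opening: 0.0852
grip_force: 0.0
shift now [ 0.1 -3.9  0.2] turn 0.003 shift after turn [ 0.1 -3.9  0.2] tilt err [-0.0002  0.0001  0.    ]
```

View pics/w1.png

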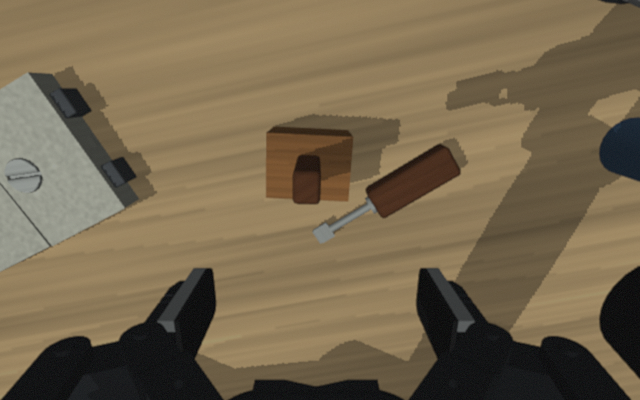

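The wrist view shows the stand at (308,165) with its driver handle, whose top is at (307,188). The larger driver lies flat on the bench at (413,180), and the cam is at (24,175). Next I measure the stand and handle by colour.

```bash
python3 - <<'E'
from h import *
o=np.load("o1.npy",allow_pickle=True).item();W=cam("wrist",o);im=cv2.imread("pics/w1.png")
for p in((290,160),(340,185),(305,165),(307,192),(310,135),(250,170),(410,180)): print(p,im[p[1],p[0]],end=' ')
print()
hsv=cv2.cvtColor(im,cv2.COLOR_BGR2HSV);roi=np.zeros(im.shape[:2],np.uint8);roi[125:210,258:360]=1
v=hsv[...,2];s=hsv[...,1]
top=((s>130)&(v>105)&(roi>0)).astype(np.uint8)
dark=((s>100)&(v<100)&(roi>0)).astype(np.uint8)
for n,m in(("top",top),("dark",dark)):
    cs=cv2.findContours(m,0,2)[0]
    for c in cs:
        if cv2.contourArea(c)>150:
            print(n,cv2.contourArea(c),cv2.boundingRect(c));r=cv2.boxPoints(cv2.minAreaRect(cv2.convexHull(c)))
            for u in r: print("  ",u.round(1),onz(W,u,.066 if n=="top" else .146).round(4))
print("TCP",o["tool_pos"])
# lines: print v profile
print(v[:,307][125:212].tolist());print(v[190,255:360].tolist())
E
```

```text
(290, 160) [ 50  82 117] (340, 185) [ 52  89 126] (305, 165) [22 26 38] (307, 192) [35 51 79] (310, 135) [37 65 92] (250, 170) [ 94 128 148] (410, 180) [30 47 74] 
top 615.0 (321, 173, 29, 28)
   [321. 173.] [ 0.4598 -0.2869  0.066 ]
   [349. 173.] [ 0.4536 -0.3161  0.066 ]
   [349. 200.] [ 0.4239 -0.3108  0.066 ]
   [321. 200.] [ 0.4302 -0.2808  0.066 ]
top 1932.5 (266, 134, 80, 64)
   [264.4 196.6] [ 0.4466 -0.2212  0.066 ]
   [267.  133.1] [ 0.5123 -0.241   0.066 ]
   [345.1 136.4] [ 0.4926 -0.319   0.066 ]
   [342.4 199.9] [ 0.4255 -0.3037  0.066 ]
dark 2898.5 (267, 126, 87, 78)
   [264.9 202. ] [ 0.4636 -0.2375  0.146 ]
   [267.2 125.4] [ 0.5255 -0.2554  0.146 ]
   [353.5 128. ] [ 0.5094 -0.3223  0.146 ]
   [351.1 204.6] [ 0.4461 -0.3092  0.146 ]
TCP [ 0.46709112 -0.28281806  0.25018862]
[103, 103, 92, 67, 52, 53, 51, 51, 54, 74, 97, 107, 105, 106, 106, 106, 106, 109, 110, 115, 116, 117, 114, 110, 106, 106, 103, 94, 78, 67, 49, 36, 36, 38, 40, 37, 39, 39, 40, 39, 38, 33, 34, 34, 35, 39, 46, 56, 63, 66, 70, 74, 74, 73, 73, 72, 72, 69, 71, 73, 70, 72, 73, 74, 74, 76, 77, 79, 77, 76, 78, 76, 73, 72, 71, 73, 71, 70, 82, 120, 150, 154, 152, 154, 154, 154, 153]
[160, 162, 159, 159, 159, 159, 158, 159, 159, 158, 150, 127, 116, 117, 117, 117, 116, 116, 116, 115, 115, 116, 117, 117, 116, 116, 116, 116, 116, 116, 115, 115, 114, 115, 115, 116, 112, 89, 70, 66, 72, 70, 71, 73, 71, 72, 72, 73, 75, 73, 75, 75, 76, 76, 78, 76, 76, 78, 76, 76, 75, 70, 64, 54, 52, 77, 106, 115, 116, 115, 115, 114, 114, 114, 115, 114, 114, 114, 114, 114, 113, 113, 114, 115, 113, 114, 112, 113, 113, 113, 112, 114, 110, 117, 137, 149, 150, 150, 152, 149, 151, 150, 152, 152, 151]
```

```bash
python3 - <<'E'
from h import *
o=np.load("o1.npy",allow_pickle=True).item();W=cam("wrist",o);im=cv2.imread("pics/w1.png")
hsv=cv2.cvtColor(im,cv2.COLOR_BGR2HSV);v=hsv[...,2]
def quad(mask,z,n):
    cs=cv2.findContours(mask.astype(np.uint8),0,1)[0];c=max(cs,key=cv2.contourArea)
    P=np.array([onz(W,u[0],z)[:2] for u in cv2.convexHull(c)]);r=cv2.minAreaRect((P*1e3).astype(np.float32))
    print(n,cv2.boundingRect(c),[np.round(x,1) for x in r]);return c
roi=np.zeros(v.shape,bool);roi[166:206,285:325]=1
quad(cv2.morphologyEx(((v>58)&(v<97)&roi).astype(np.uint8),2,np.ones((3,3))),.146,"handle")
# stand: everything unlike the bench and above dark rear face
roi[:]=0;roi[134:204,260:356]=1
print(v[133:140,280],v[195:204,280],v[195:204,335],v[145,260:275],v[145,340:356], v[185,340:356],v[185,260:275])
hs=hsv[...,1];print(hs[185,255:275],hs[185,340:356])
quad(((hs>125)&roi),.066,"stand")
E
```

```text
handle (292, 173, 26, 31) [array([ 468.6, -273.2]), array([21.3, 26.3]), np.float64(78.1)]
[ 88 111 110 105 104 105 107] [123 119 116 131 147 148 146 146 147] [121 122 126 124 123 129 142 154 155] [152 151 150 152 153 149 127 115 114 115 114 115 114 115 115] [78 77 79 75 73 75 75 72 73 76 72 75 79 90 91 94] [126 127 127 126 125 126 128 127 128 135 144 147 144 144 143 144] [154 156 155 156 156 148 131 123 122 124 125 125 123 123 123]
[ 94  96  95  94  93  94  95  97  95  96 105 130 147 153 148 145 151 151
 149 149] [150 151 149 152 155 154 147 153 145 125 101  95  92  92  95  96]
stand (266, 134, 87, 70) [array([ 467.1, -274.4]), array([89.5, 76.4]), np.float64(75.9)]
```

The handle top comes out at (0.4686, -0.2732), yaw -12°, with measured size 26×21 mm against a given 30×24. The stand centre agrees with it to about 1 mm. I'll descend and grip.

```bash
python3 -m crank '[[-0.6,-9.4,0,0,0,0,1],[0,0,20,0,0,0,1],[0,0,25,0,0,0,1],[0,0,25,0,0,0,1],[0,0,25,0,0,0,1],[0,0,25,0,0,0,1],[0,0,25,0,0,0,1],[0,0,18,0,0,0,1],[0,0,0,0,0,0,1],[0,0,0,0,0,0,1]]' 60
python3 -m crank '[[0,0,0,0,0,0,-1],[0,0,0,0,0,0,-1],[0,0,0,0,0,0,-1],[0,0,0,0,0,0,-1],[0,0,0,0,0,0,-1],[0,0,0,0,0,0,-1],[0,0,0,0,0,0,-1],[0,0,0,0,0,0,-1],[0,0,0,0,0,0,-1],[0,0,0,0,0,0,-1]]' 60
```

```text
t: 2.7
tool_pos: [0.4679, -0.2725, 0.0865]
tool_rot: [-3.123, 0.325, 0.003]
contact_force: [-0.3, -0.5, 0.2]
opening: 0.0855
grip_force: 0.0
t: 3.53
tool_pos: [0.4691, -0.2742, 0.0884]
tool_rot: [3.123, -0.326, 0.003]
contact_force: [0.5, -0.9, 5.3]
opening: 0.0228
grip_force: 60.0
```

```bash
python3 -m crank '[[0,0,-10,0,0,0,-1],[0,0,-25,0,0,0,-1],[0,0,-25,0,0,0,-1],[0,0,-25,0,0,0,-1],[0,0,-5,0,0,0,-1],[-2,-34,0,0,0,0,-1],[-2,-34,0,0,0,0,-1],[-2,-34,0,0,0,0,-1],[-2,-34,0,0,0,0,-1],[-2,-34,0,0,0,0,-1]]'
python3 -m crank '[[-2,-34,0,0,0,0,-1],[-2,-34,0,0,0,0,-1],[-2,-34,0,0,0,0,-1],[0,0,0,0,0,-0.117,-1],[0,0,0,0,0,-0.117,-1],[0,0,0,0,0,-0.117,-1],[0,0,0,0,0,-0.117,-1],[0,0,0,0,0,-0.117,-1],[0,0,0,0,0,-0.117,-1],[0,0,0,0,0,-0.117,-1]]'
python3 -m crank '[[0,0,0,0,0,-0.117,-1],[0,0,0,0,0,-0.117,-1],[0,0,0,0,0,-0.117,-1],[0,0,0,0,0,-0.117,-1],[0,0,0,0,0,-0.117,-1],[0,0,0,0,0,-0.117,-1],[0,0,0,0,0,-0.117,-1],[0,0,0,0,0,0,-1],[0,0,0,0,0,0,-1],[0,0,0,0,0,0,-1]]'
python3 - <<'E'
from h import *
need([.512,0,.178],np.radians(82))
o=ctrl.get_obs();i=get_image("wrist");cv2.imwrite("pics/w2.png",i[...,::-1]);np.save("o2.npy",o,allow_pickle=True)
E
```

```text
t: 4.37
tool_pos: [0.4928, -0.1032, 0.1755]
tool_rot: [-3.124, 0.327, 0.004]
contact_force: [0.8, -0.2, -1.0]
opening: 0.023
grip_force: 59.5
t: 5.2
tool_pos: [0.5079, -0.0037, 0.1753]
tool_rot: [-2.992, -0.953, 0.005]
contact_force: [-0.2, -1.3, -1.5]
opening: 0.0228
grip_force: 59.7
t: 6.03
tool_pos: [0.5085, -0.0039, 0.1763]
tool_rot: [-2.374, -2.056, 0.002]
contact_force: [-0.2, 0.0, -0.9]
opening: 0.0229
grip_force: 59.7
shift now [ 4.4  2.9 -1.7] turn -0.004 shift after turn [ 4.4  2.9 -1.7] tilt err [-0.0017  0.0003  0.    ]
```

View pics/w2.png

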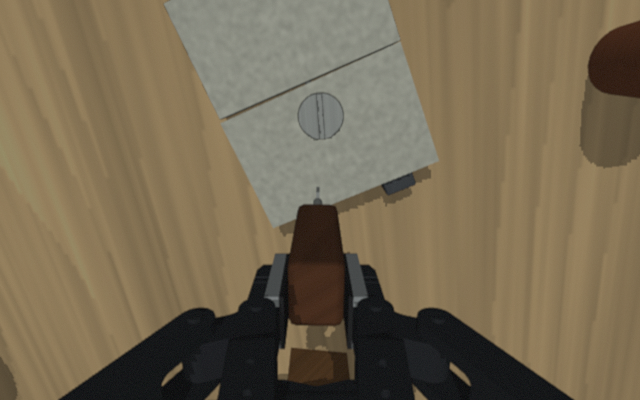

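The view shows the cam disc at (321,116) with its slot nearly vertical. The blade tip is at about (318,188), and the board/rail seam runs from (222,118) to (400,40). Next come the cam centre, slot angle, seam and tip.

```bash
python3 - <<'E'
from h import *
o=np.load("o2.npy",allow_pickle=True).item();W=cam("wrist",o);im=cv2.imread("pics/w2.png")
hsv=cv2.cvtColor(im,cv2.COLOR_BGR2HSV).astype(int);b=im.astype(int)
for p in((305,116),(335,110),(320,116),(280,130),(300,150)): print(p,im[p[1],p[0]],hsv[p[1],p[0]],end='; ')
print()
g=cv2.cvtColor(im,cv2.COLOR_BGR2GRAY).astype(float)
m=((b[...,0]-b[...,2])>-4);roi=np.zeros(m.shape,bool);roi[85:148,290:352]=1
m=cv2.morphologyEx((m&roi).astype(np.uint8),cv2.MORPH_CLOSE,np.ones((5,5)))
m=cv2.morphologyEx(m,cv2.MORPH_OPEN,np.ones((5,5)))
c=max(cv2.findContours(m,0,1)[0],key=cv2.contourArea);print("disc",cv2.boundingRect(c))
P=np.array([onz(W,u[0],.039)[:2]*1e3 for u in cv2.convexHull(c)],np.float32);C,r=cv2.minEnclosingCircle(P);e=cv2.fitEllipse(P)
print("circle",C,r,"ell",e)
print("tip pixel predicted",proj(W,np.array(o["tool_pos"])-[0,0,.0844]), "cam px of ell", proj(W,[*np.array(e[0])/1e3,.039]))
for r in range(98,136,4): print(r,g[r,308:336].astype(int).tolist())
print("tip area")
for r in range(178,202,2): print(r,g[r,308:330].astype(int).tolist())
x=cv2.resize(im[80:220,250:390],(560,560),interpolation=2);cv2.imwrite("pics/w2c.png",x)
E
```

```text
(305, 116) [126 129 125] [ 68   8 129]; (335, 110) [120 124 120] [ 60   8 124]; (320, 116) [123 126 122] [ 68   8 126]; (280, 130) [132 144 141] [ 38  21 144]; (300, 150) [132 143 142] [ 33  20 143]; 
disc (298, 93, 45, 46)
circle (520.678466796875, 50.79607009887695) 20.20676040649414 ell ((520.7312622070312, 50.94345474243164), (39.756324768066406, 40.04247283935547), 38.2813720703125)
tip pixel predicted [315.3703115  194.19268972] cam px of ell [320.32744905 116.06283115]
98 [122, 127, 124, 125, 126, 126, 121, 113, 98, 115, 125, 125, 123, 106, 104, 120, 126, 126, 126, 126, 126, 124, 123, 125, 123, 117, 107, 102]
102 [126, 126, 124, 124, 124, 124, 123, 116, 96, 89, 112, 124, 125, 119, 103, 117, 124, 125, 128, 126, 125, 125, 124, 123, 122, 123, 125, 126]
106 [125, 125, 124, 123, 123, 124, 123, 118, 104, 89, 105, 121, 123, 119, 101, 113, 121, 125, 128, 128, 127, 124, 123, 123, 123, 122, 124, 125]
110 [126, 125, 126, 124, 124, 124, 125, 120, 111, 90, 92, 115, 124, 120, 101, 103, 118, 125, 127, 126, 126, 125, 123, 123, 123, 121, 122, 122]
114 [124, 126, 124, 124, 125, 123, 123, 120, 1
[... 1485 characters left out ...]
38, 139, 139, 139, 139]
190 [140, 141, 143, 140, 140, 139, 138, 132, 104, 77, 78, 108, 135, 143, 140, 137, 137, 137, 139, 139, 140, 139]
192 [139, 142, 143, 140, 139, 137, 138, 134, 117, 106, 107, 125, 139, 142, 140, 139, 139, 139, 139, 137, 138, 139]
194 [141, 143, 142, 142, 139, 136, 138, 135, 127, 120, 123, 131, 142, 143, 141, 141, 140, 140, 139, 140, 142, 144]
196 [141, 143, 144, 140, 136, 135, 136, 136, 125, 119, 120, 132, 145, 145, 145, 142, 142, 139, 139, 139, 141, 145]
198 [140, 142, 141, 138, 137, 134, 125, 107, 93, 88, 87, 105, 123, 140, 143, 141, 140, 138, 137, 136, 137, 140]
200 [139, 141, 141, 143, 138, 113, 83, 72, 73, 74, 74, 68, 71, 99, 133, 144, 142, 138, 135, 133, 134, 135]
```

View pics/w2c.png

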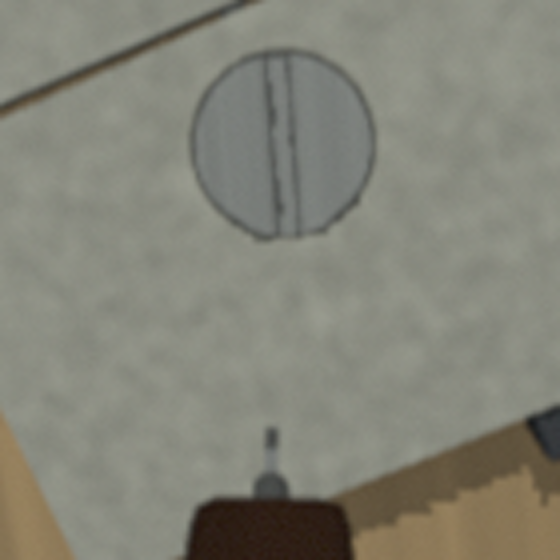

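The crop shows the slot running from about (319,98) to (321.3,134) and the blade's front edge at (317.5,187-191), pointing up toward the slot. Next I compute the relative alignment.

```bash
python3 - <<'E'
from h import *
o=np.load("o2.npy",allow_pickle=True).item();W=cam("wrist",o);R=Ro.from_rotvec(o["tool_rot"]).as_matrix();p=np.array(o["tool_pos"])
tl=lambda X:R.T@(X-p)*1e3
a,b=onz(W,(319,98),.039),onz(W,(321.4,134),.039);print("slot tool",tl(a).round(1),tl(b).round(1),"slot ang in tool",np.arctan2(*(tl(a)-tl(b))[[1,0]]))
C=np.array([.5207,.0509,.039]);print("cam tool",tl(C).round(2))
for q in((8,0,84.4),(-8,0,84.4),(8,0,64),(0,0,84.4),(8,2,84.4)): print(q,proj(W,p+R@(np.array(q)/1e3)).round(1))
s1,s2=onz(W,(222,118),.036),onz(W,(400,41),.036);d=tl(s1)-tl(s2);print("seam ang tool -> board x",np.arctan2(d[1],d[0]),"yaw",np.arctan2(R[1,0],R[0,0]))
E
```

```text
slot tool [ 71.4   3.3 137.3] [ 40.4   5.5 137.3] slot ang in tool -0.07214365105493335
cam tool [ 56.01   4.5  137.33]
(8, 0, 84.4) [315.2 184.4]
(-8, 0, 84.4) [315.2 203.8]
(8, 0, 64) [315.2 191.8]
(0, 0, 84.4) [315.2 194.2]
(8, 2, 84.4) [317.7 184.4]
seam ang tool -> board x -1.957644654904544 yaw 1.427385115093285
```

```bash
python3 -m crank '[[0,0,0,0,0,-0.072,-1],[20,2,0,0,0,0,-1],[25,3,0,0,0,0,-1],[12,1.6,10,0,0,0,-1],[0,0,16,0,0,0,-1],[0,0,16,0,0,0,-1],[0,0,0,0,0,0,-1],[0,0,0,0,0,0,-1],[0,0,0,0,0,0,-1],[0,0,0,0,0,0,-1]]'
python3 - <<'E'
from h import *
o=ctrl.get_obs();i=get_image("wrist");s=get_image("side");np.save("o3.npy",o,allow_pickle=True);im=i[...,::-1];cv2.imwrite("pics/w3.png",im)
cv2.imwrite("pics/w3c.png",np.hstack([cv2.resize(im[120:240,250:390],None,fx=4,fy=4,interpolation=2)[:480,:560],cv2.resize(s[160:280,315:375,::-1],(240,480),interpolation=2)]))
W=cam("wrist",o);R=Ro.from_rotvec(o["tool_rot"]).as_matrix();p=np.array(o["tool_pos"])
for q in((8,0,84.4),(0,0,84.4)): print(q,proj(W,p+R@(np.array(q)/1e3)).round(1))
print("cam",proj(W,[.5207,.0509,.039]),(R.T@(np.array([.5207,.0509,.039])-p)*1e3).round(2))
E
```

```text
t: 6.92
tool_pos: [0.5204, 0.0521, 0.1365]
tool_rot: [2.296, 2.142, 0.002]
contact_force: [0.2, 0.1, -1.5]
opening: 0.0229
grip_force: 59.6
(8, 0, 84.4) [315.2 184.4]
(0, 0, 84.4) [315.2 194.1]
cam [315.44989875 190.92512223] [-1.19  0.22 97.53]
```

View pics/w3c.png

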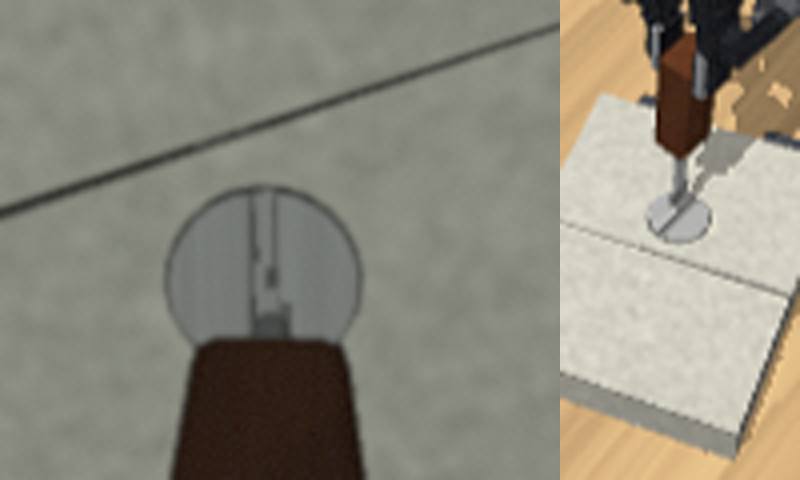

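The tip at (317.5,189) sits about 1.5 mm to +y of the slot centreline at 315.8. I'll correct that and descend.

```bash
python3 -m crank '[[0.3,-1.5,0,0,0,0,-1],[0,0,4,0,0,0,-1],[0,0,4,0,0,0,-1],[0,0,3,0,0,0,-1],[0,0,1,0,0,0,-1],[0,0,1,0,0,0,-1],[0,0,0.7,0,0,0,-1],[0,0,0.7,0,0,0,-1],[0,0,0,0,0,0,-1],[0,0,0,0,0,0,-1]]'
python3 -c "
from h import *
o=ctrl.get_obs();print(np.round(o['wrist_torque'],3),np.round(o['contact_force'],2),np.round(o['tool_pos'],4))"
```

```text
t: 7.85
tool_pos: [0.5181, 0.0527, 0.1209]
tool_rot: [-2.297, -2.143, 0.0]
contact_force: [0.3, 0.3, -0.6]
opening: 0.0228
grip_force: 59.8
[-0.032  0.009 -0.051] [ 0.31  0.35 -0.64] [0.5181 0.0527 0.1209]
```

```bash
python3 -m crank '[[0,0,0.5,0,0,0,-1],[0,0,0.5,0,0,0,-1],[0,0,0.4,0,0,0,-1],[0,0,0.4,0,0,0,-1],[0,0,0,0,0,0,-1],[0,0,0,0,0,0,-1],[0,0,0,0,0,0,-1],[0,0,0,0,0,0,-1],[0,0,0,0,0,0,-1],[0,0,0,0,0,0,-1]]'
python3 - <<'E'
from h import *
o=ctrl.get_obs();print(np.round(o['wrist_torque'],3),np.round(o['contact_force'],2),np.round(o['tool_pos'],4))
i=get_image("wrist");im=i[...,::-1];s=get_image("side")
cv2.imwrite("pics/w4c.png",np.hstack([cv2.resize(im[120:240,250:390],None,fx=4,fy=4,interpolation=2)[:480,:560],cv2.resize(s[160:280,315:375,::-1],(240,480),interpolation=2)]))
E
```

```text
t: 8.68
tool_pos: [0.5182, 0.0527, 0.1192]
tool_rot: [2.297, 2.143, 0.0]
contact_force: [0.7, -0.6, -1.3]
opening: 0.0228
grip_force: 59.7
[ 0.048 -0.221 -0.022] [ 0.66 -0.56 -1.34] [0.5182 0.0527 0.1192]
```

View pics/w4c.png

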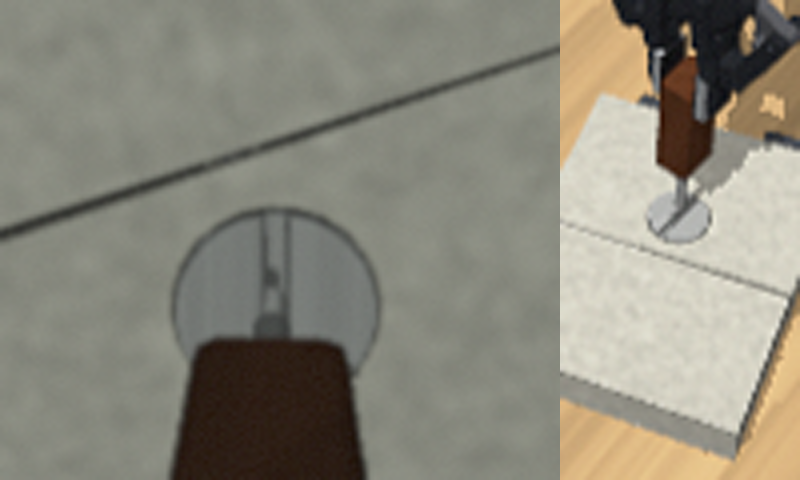

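The picture shows the blade tip inside the slot, with the disc centre near column 319 and the tip at 317.5. I'll write a small helper that reads the averaged torque and the cam centre in tool axes, to keep the turn centred.

```bash
cat >> h.py <<'E'
def look(n=6):
    F=[];T=[];o=ctrl.get_obs()
    for k in range(n):
        if k: o=ctrl.get_obs()
        i=get_image("wrist");F.append(o["contact_force"]);T.append(o["wrist_torque"])
    b=i[...,::-1].astype(int);m=(b[...,0]-b[...,2])>-4;r=np.zeros(m.shape,bool);r[150:203,280:360]=1
    m=(m&r).astype(np.uint8);m=cv2.morphologyEx(cv2.morphologyEx(m,3,np.ones((5,5))),2,np.ones((5,5)))
    c=max(cv2.findContours(m,0,1)[0],key=cv2.contourArea)[:,0];c=cv2.convexHull(c)[:,0];c=c[c[:,1]<198]
    W=cam("wrist",o);R=Ro.from_rotvec(o["tool_rot"]).as_matrix();p=np.array(o["tool_pos"])
    P=np.array([R.T@(onz(W,u,.039)-p) for u in c])[:,:2]*1e3
    s=np.linalg.lstsq(np.c_[2*P,np.ones(len(P))],(P**2).sum(1),rcond=None)[0]
    print("cam in tool",s[:2].round(2),"r",round(np.sqrt(s[2]+s[0]**2+s[1]**2),1),"F",np.mean(F,0).round(2),"T",np.mean(T,0).round(3),"sd",np.std(T,0)[2].round(3),"pos",p.round(4),"yaw",np.arctan2(R[1,0],R[0,0]).round(3),"t",o["t"])
    return b.astype(np.uint8)
E
python3 -c "
from h import *
look()"
```

```text
cam in tool [-0.61  2.65] r 19.8 F [ 0.49  0.14 -1.39] T [-0.037 -0.202  0.012] sd 0.012 pos [0.5182 0.0528 0.1191] yaw 1.502 t 9.0333
```

```bash
python3 -m crank '[[0.9,0.8,0,0,0,0,-1],[0,0,0,0,0,0.05,-1],[0,0,0,0,0,0.05,-1],[0,0,0,0,0,0.05,-1],[0,0,0,0,0,0.05,-1],[0,0,0,0,0,0.05,-1],[0,0,0,0,0,0.05,-1],[0,0,0,0,0,0,-1],[0,0,0,0,0,0,-1],[0,0,0,0,0,0,-1]]'
python3 -c "
from h import *
look()"
```

```text
t: 9.92
tool_pos: [0.5192, 0.0536, 0.1191]
tool_rot: [2.59, 1.777, 0.001]
contact_force: [1.5, -0.2, -1.9]
opening: 0.0229
grip_force: 59.6
cam in tool [-0.73  2.36] r 19.6 F [ 1.87  0.26 -2.44] T [ 0.019 -0.609  0.071] sd 0.029 pos [0.5192 0.0536 0.1191] yaw 1.202 t 10.1667
```

```bash
python3 -m crank '[[0.7,0.6,0,0,0,0,-1],[0,0,0,0,0,0.06,-1],[0,0,0,0,0,0.06,-1],[0,0,0,0,0,0.06,-1],[0,0,0,0,0,0.06,-1],[0,0,0,0,0,0.06,-1],[0,0,0,0,0,0,-1],[0,0,0,0,0,0,-1],[0,0,0,0,0,0,-1],[0,0,0,0,0,0,-1]]'
python3 -c "
from h import *
look()"
```

```text
t: 11.05
tool_pos: [0.5199, 0.0539, 0.1191]
tool_rot: [2.827, 1.37, 0.0]
contact_force: [3.1, 0.2, -3.2]
opening: 0.0231
grip_force: 59.6
cam in tool [-0.78  2.56] r 19.7 F [ 2.52 -1.   -2.71] T [-0.285 -0.836  0.088] sd 0.021 pos [0.5199 0.0539 0.1191] yaw 0.902 t 11.3
```

```bash
python3 -m crank '[[0.7,1.0,0,0,0,0,-1],[0,0,0,0,0,0.06,-1],[0,0,0,0,0,0.06,-1],[0,0,0,0,0,0.06,-1],[0,0,0,0,0,0.05,-1],[0,0,0,0,0,0,-1],[0,0,0,0,0,0,-1],[0,0,0,0,0,0,-1],[0,0,0,0,0,0,-1],[0,0,0,0,0,0,-1]]'
python3 -c "
from h import *
b=look()
cv2.imwrite('pics/w5.png',b)"
```

```text
t: 12.18
tool_pos: [0.5209, 0.0539, 0.1191]
tool_rot: [2.966, 1.036, -0.0]
contact_force: [1.8, -1.4, -1.6]
opening: 0.0227
grip_force: 59.6
cam in tool [-1.13  2.23] r 19.8 F [ 2.04 -1.12 -1.31] T [-0.364 -0.478  0.094] sd 0.024 pos [0.5209 0.0539 0.1191] yaw 0.672 t 12.4333
```

```bash
python3 -m crank '[[0.4,0.6,0,0,0,0,-1],[0,0,0,0,0,0.05,-1],[0,0,0,0,0,0.05,-1],[0,0,0,0,0,0.05,-1],[0,0,0,0,0,0,-1],[0,0,0,0,0,0,-1],[0,0,0,0,0,0,-1],[0,0,0,0,0,0,-1],[0,0,0,0,0,0,-1],[0,0,0,0,0,0,-1]]'
python3 -c "
from h import *
b=look()"
python3 -m crank '[[0,0,0,0,0,0.05,-1],[0,0,0,0,0,0.05,-1],[0,0,0,0,0,0,-1],[0,0,0,0,0,0,-1],[0,0,0,0,0,0,-1],[0,0,0,0,0,0,-1],[0,0,0,0,0,0,-1],[0,0,0,0,0,0,-1],[0,0,0,0,0,0,-1],[0,0,0,0,0,0,-1]]'
python3 -c "
from h import *
b=look()"
```

```text
t: 13.32
tool_pos: [0.5216, 0.0538, 0.1191]
tool_rot: [-3.035, -0.811, 0.0]
contact_force: [1.6, -1.6, -1.1]
opening: 0.0221
grip_force: 59.7
cam in tool [-1.31  2.04] r 19.9 F [ 0.9  -0.91 -1.52] T [-0.313 -0.235  0.107] sd 0.017 pos [0.5216 0.0538 0.1191] yaw 0.522 t 13.5667
t: 14.45
tool_pos: [0.5217, 0.0537, 0.1191]
tool_rot: [3.072, 0.658, 0.0]
contact_force: [1.1, -1.0, -2.7]
opening: 0.0228
grip_force: 59.7
cam in tool [-1.26  2.11] r 20.0 F [ 0.93 -1.35 -1.86] T [-0.503 -0.365  0.11 ] sd 0.028 pos [0.5217 0.0537 0.1191] yaw 0.422 t 14.7
```

```bash
python3 -m crank '[[0.2,0.5,0,0,0,0,-1],[0,0,0,0,0,0.05,-1],[0,0,0,0,0,0.05,-1],[0,0,0,0,0,0,-1],[0,0,0,0,0,0,-1],[0,0,0,0,0,0,-1],[0,0,0,0,0,0,-1],[0,0,0,0,0,0,-1],[0,0,0,0,0,0,-1],[0,0,0,0,0,0,-1]]'
python3 -c "
from h import *
b=look()"
python3 -m crank '[[0,0,0,0,0,0.05,-1],[0,0,0,0,0,0.04,-1],[0,0,0,0,0,0,-1],[0,0,0,0,0,0,-1],[0,0,0,0,0,0,-1],[0,0,0,0,0,0,-1],[0,0,0,0,0,0,-1],[0,0,0,0,0,0,-1],[0,0,0,0,0,0,-1],[0,0,0,0,0,0,-1]]'
python3 -c "
from h import *
b=look();cv2.imwrite('pics/w6.png',b)"
```

```text
t: 15.58
tool_pos: [0.522, 0.0534, 0.1191]
tool_rot: [-3.101, -0.504, 0.0]
contact_force: [1.1, -0.7, -1.9]
opening: 0.0227
grip_force: 59.7
cam in tool [-1.04  1.93] r 19.8 F [ 1.15 -0.48 -1.75] T [-0.267 -0.226  0.126] sd 0.032 pos [0.5221 0.0534 0.1191] yaw 0.322 t 15.8333
t: 16.72
tool_pos: [0.5221, 0.0533, 0.1191]
tool_rot: [3.12, 0.363, 0.0]
contact_force: [0.8, -1.7, -2.0]
opening: 0.0229
grip_force: 59.7
cam in tool [-1.    2.07] r 19.9 F [ 1.33 -1.8  -1.88] T [-0.479 -0.348  0.109] sd 0.027 pos [0.5221 0.0533 0.1191] yaw 0.232 t 16.9667
```

```bash
python3 -m crank '[[0.4,0.5,0,0,0,0,-1],[0,0,0,0,0,0.04,-1],[0,0,0,0,0,0.04,-1],[0,0,0,0,0,0,-1],[0,0,0,0,0,0,-1],[0,0,0,0,0,0,-1],[0,0,0,0,0,0,-1],[0,0,0,0,0,0,-1],[0,0,0,0,0,0,-1],[0,0,0,0,0,0,-1]]'
python3 -c "
from h import *
b=look()"
python3 -m crank '[[0,0,0,0,0,0.04,-1],[0,0,0,0,0,0.03,-1],[0,0,0,0,0,0,-1],[0,0,0,0,0,0,-1],[0,0,0,0,0,0,-1],[0,0,0,0,0,0,-1],[0,0,0,0,0,0,-1],[0,0,0,0,0,0,-1],[0,0,0,0,0,0,-1],[0,0,0,0,0,0,-1]]'
python3 - <<'E'
from h import *
b=look();cv2.imwrite('pics/w7.png',b)
s=get_image("side")[...,::-1];t=get_image("top")[...,::-1]
s0=cv2.imread("pics/side0.png")
c=lambda i,x,y:cv2.resize(i[y:y+60,x:x+80],(400,300),interpolation=2)
cv2.imwrite("pics/c7.png",np.vstack([np.hstack([c(s0,300,195),c(s,300,195)]),np.hstack([c(cv2.imread("pics/top0.png"),270,180),c(t,270,180)])]))
E
```

```text
t: 17.85
tool_pos: [0.5225, 0.053, 0.1191]
tool_rot: [-3.132, -0.238, 0.0]
contact_force: [0.4, -2.1, -2.3]
opening: 0.0228
grip_force: 59.7
cam in tool [-1.32  1.86] r 20.1 F [ 0.59 -1.28 -1.57] T [-0.219 -0.126  0.175] sd 0.029 pos [0.5225 0.053  0.1191] yaw 0.152 t 18.1
t: 18.98
tool_pos: [0.5226, 0.0529, 0.1191]
tool_rot: [3.139, 0.129, -0.0]
contact_force: [0.8, -0.4, -2.1]
opening: 0.0227
grip_force: 59.6
cam in tool [-1.06  1.89] r 19.9 F [ 0.43 -1.52 -1.68] T [-0.269 -0.134  0.179] sd 0.026 pos [0.5226 0.053  0.1191] yaw 0.082 t 19.2333
```

View pics/w7.png

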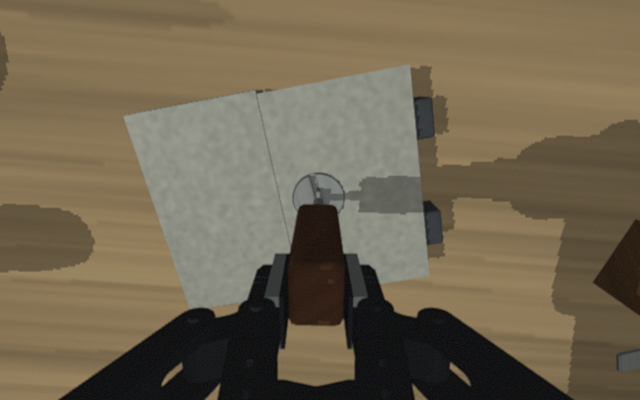

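The view shows the rail flush, with a hairline seam at (275,175). Torque has started to climb, so I'll take finer steps.

```bash
python3 -m crank '[[0,0.2,0,0,0,0.03,-1],[0,0,0,0,0,0.02,-1],[0,0,0,0,0,0,-1],[0,0,0,0,0,0,-1],[0,0,0,0,0,0,-1],[0,0,0,0,0,0,-1],[0,0,0,0,0,0,-1],[0,0,0,0,0,0,-1],[0,0,0,0,0,0,-1],[0,0,0,0,0,0,-1]]'
python3 -c "
from h import *
b=look(10)"
```

```text
t: 20.22
tool_pos: [0.5226, 0.0528, 0.1191]
tool_rot: [-3.141, -0.05, 0.0]
contact_force: [0.0, -1.5, -1.6]
opening: 0.0229
grip_force: 59.6
cam in tool [-1.23  1.87] r 20.1 F [ 0.38 -0.43 -1.72] T [-0.139 -0.174  0.204] sd 0.039 pos [0.5226 0.0528 0.1191] yaw 0.032 t 20.6667
```

```bash
python3 -m crank '[[0,0,0,0,0,0.02,-1],[0,0,0,0,0,0.02,-1],[0,0,0,0,0,0,-1],[0,0,0,0,0,0,-1],[0,0,0,0,0,0,-1],[0,0,0,0,0,0,-1],[0,0,0,0,0,0,-1],[0,0,0,0,0,0,-1],[0,0,0,0,0,0,-1],[0,0,0,0,0,0,-1]]'
python3 -c "
from h import *
b=look(14)"
```

```text
t: 21.55
tool_pos: [0.5226, 0.0527, 0.1191]
tool_rot: [3.142, -0.013, -0.0]
contact_force: [1.3, -1.1, -2.4]
opening: 0.0229
grip_force: 59.6
cam in tool [-0.9   1.93] r 19.9 F [ 0.85 -0.92 -1.84] T [-0.225 -0.174  0.229] sd 0.025 pos [0.5226 0.0527 0.1191] yaw -0.008 t 22.2
```

```bash
python3 -m crank '[[0,0,0,0,0,0.02,-1],[0,0,0,0,0,0.02,-1],[0,0,0,0,0,0.01,-1],[0,0,0,0,0,0,-1],[0,0,0,0,0,0,-1],[0,0,0,0,0,0,-1],[0,0,0,0,0,0,-1],[0,0,0,0,0,0,-1],[0,0,0,0,0,0,-1],[0,0,0,0,0,0,-1]]'
python3 -c "
from h import *
b=look(14);cv2.imwrite('pics/w8.png',b)"
```

```text
t: 23.08
tool_pos: [0.5226, 0.0527, 0.1191]
tool_rot: [3.14, -0.092, 0.0]
contact_force: [0.8, -1.0, -2.4]
opening: 0.023
grip_force: 59.5
cam in tool [-0.85  1.95] r 19.9 F [ 0.68 -1.14 -2.13] T [-0.37  -0.202  0.276] sd 0.037 pos [0.5226 0.0527 0.1191] yaw -0.058 t 23.7333
```

```bash
python3 -m crank '[[0,0,0,0,0,0.015,-1],[0,0,0,0,0,0,-1],[0,0,0,0,0,0,-1],[0,0,0,0,0,0,-1],[0,0,0,0,0,0,-1],[0,0,0,0,0,0,-1],[0,0,0,0,0,0,-1],[0,0,0,0,0,0,-1],[0,0,0,0,0,0,-1],[0,0,0,0,0,0,-1]]'
python3 -c "
from h import *
b=look(14);cv2.imwrite('pics/w8.png',b)"
```

```text
t: 24.62
tool_pos: [0.5226, 0.0528, 0.1191]
tool_rot: [3.139, -0.115, 0.0]
contact_force: [1.8, -0.9, -2.5]
opening: 0.0226
grip_force: 59.5
cam in tool [-0.5   2.07] r 19.8 F [ 0.62 -1.39 -2.14] T [-0.429 -0.246  0.278] sd 0.035 pos [0.5226 0.0528 0.1191] yaw -0.073 t 25.2667
```

```bash
python3 -m crank '[[0,0,0,0,0,-0.03,-1],[0,0,0,0,0,-0.03,-1],[0,0,0,0,0,-0.03,-1],[0,0,0,0,0,-0.02,-1],[0,0,-1,0,0,0,-1],[0,0,-2,0,0,0,-1],[0,0,-3,0,0,0,-1],[0,0,-20,0,0,0,-1],[0,0,-30,0,0,0,-1],[-40,0,0,0,0,0,-1]]'
python3 -m crank '[[-20,0,0,0,0,0,-1],[0,0,0,0,0,0,-1],[0,0,0,0,0,0,-1],[0,0,0,0,0,0,-1],[0,0,0,0,0,0,-1],[0,0,0,0,0,0,-1],[0,0,0,0,0,0,-1],[0,0,0,0,0,0,-1],[0,0,0,0,0,0,-1],[0,0,0,0,0,0,-1]]'
python3 - <<'E'
from h import *
o=ctrl.get_obs();i=get_image("wrist");im=i[...,::-1];cv2.imwrite("pics/w9.png",im);np.save("o9.npy",o,allow_pickle=True)
W=cam("wrist",o);c=proj(W,[.5207,.0509,.039]);print(c,o["tool_pos"],np.round(o["wrist_torque"],3));x,y=int(c[0])-60,max(int(c[1])-50,0)
cv2.imwrite("pics/w9c.png",cv2.resize(im[y:y+140,x:x+140],(560,560),interpolation=2));print(x,y)
E
```

```text
t: 26.15
tool_pos: [0.4895, 0.0513, 0.1824]
tool_rot: [-3.141, -0.057, -0.019]
contact_force: [-0.6, -0.8, 1.3]
opening: 0.0226
grip_force: 59.9
t: 26.98
tool_pos: [0.4627, 0.0506, 0.175]
tool_rot: [-3.141, -0.058, 0.001]
contact_force: [1.0, 0.6, -1.5]
opening: 0.0227
grip_force: 59.7
[317.82888796 114.22269817] [0.4626974  0.05056736 0.17497571] [-0.027 -0.03   0.006]
257 64
```

View pics/w9c.png

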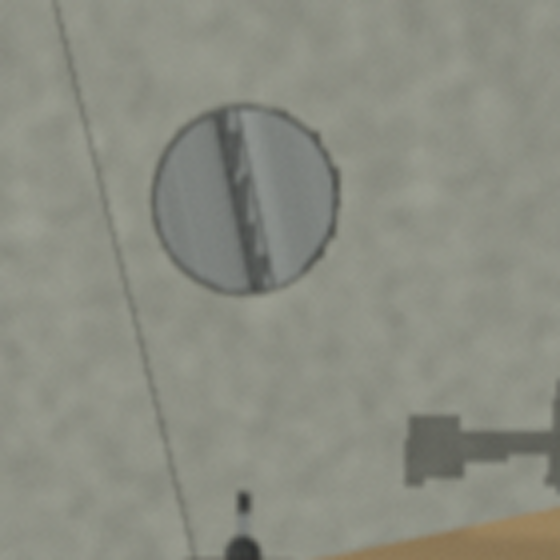

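The crop shows a hairline seam, so the rail is flush, and the slot at (317,114) is nearly parallel to the seam. I'll check numerically whether the cam backed off on release, comparing the slot angle before and after.

```bash
python3 - <<'E'
from h import *
o9=np.load("o9.npy",allow_pickle=True).item()
o8=dict(tool_pos=np.array([.5226,.0528,.1191]),tool_rot=np.array([3.139,-.115,0.]))
o7=dict(tool_pos=np.array([.5226,.0530,.1191]),tool_rot=np.array([3.139,.129,0.]))
o2=np.load("o2.npy",allow_pickle=True).item()
for n,o,rmin in(("w2",o2,0),("w7",o7,0),("w8",o8,0),("w9",o9,0)):
    g=cv2.imread(f"pics/{n}.png",0).astype(float);W=cam("wrist",o);R=Ro.from_rotvec(o["tool_rot"]).as_matrix();p=np.array(o["tool_pos"])
    # rectified disc patch: 0.2 mm/px in tool axes, up=+x, right=+y
    off=np.array([-1.2,2.0]) if n in("w7","w8") else (R.T@(np.array([.5207,.0509,.039])-p)*1e3)[:2]
    zt=(p[2]-.039)*1e3;a=np.arange(-17,17.1,.25)
    U=np.array([[proj(W,p+R@(np.array([off[0]-r,off[1]+c,zt])/1e3)) for c in a] for r in a]).astype(np.float32)
    G=cv2.remap(g.astype(np.float32),U[...,0],U[...,1],1)
    best=[]
    X,Y=-np.meshgrid(a,a,indexing="ij")[0],np.meshgrid(a,a,indexing="ij")[1]
    m=(np.hypot(X,Y)<16)&(X>2 if n in("w7","w8") else np.ones_like(X,bool))
    med=np.median(G[m]);k=m&(G<med-12)&(np.abs(Y+X*0)<9)
    l=cv2.fitLine(np.c_[X[k],Y[k]].astype(np.float32),cv2.DIST_HUBER,0,.01,.01).ravel()
    yaw=np.arctan2(R[1,0],R[0,0]);ang=np.arctan2(l[1]*np.sign(l[0]),abs(l[0]))
    print(n,"slot tool",ang.round(3),"world",(yaw-ang).round(3),"cw of board x",(1.814-yaw+ang).round(3),"n",k.sum(),"yaw",yaw.round(3))
E
```

```text
w2 slot tool -0.088 world 1.516 cw of board x 0.298 n 1823 yaw 1.427
w7 slot tool -0.994 world 1.076 cw of board x 0.738 n 1861 yaw 0.082
w8 slot tool -1.007 world 0.934 cw of board x 0.88 n 1827 yaw -0.073
w9 slot tool -0.216 world 0.253 cw of board x 1.561 n 2829 yaw 0.037
```

```bash
python3 - <<'E'
from h import *
o9=np.load("o9.npy",allow_pickle=True).item()
for n,yaw,p in(("w7",.082,[.5226,.0530,.1191]),("w8",-.073,[.5226,.0528,.1191]),("w9",None,None)):
    if n=="w9": p,R=np.array(o9["tool_pos"]),Ro.from_rotvec(o9["tool_rot"]).as_matrix()
    else: p=np.array(p);c,s=np.cos(yaw),np.sin(yaw);R=np.array([[c,s,0],[s,-c,0],[0,0,-1]])
    o=dict(tool_pos=p,tool_rot=Ro.from_matrix(R).as_rotvec());W=cam("wrist",o);g=cv2.imread(f"pics/{n}.png",0).astype(np.float32)
    off=(np.array([-.5,2.07]) if n=="w8" else np.array([-1.06,1.89])) if n!="w9" else (R.T@(np.array([.5207,.0509,.039])-p)*1e3)[:2]
    zt=(p[2]-.039)*1e3;a=np.arange(-19,19.1,.5);xs=np.array([18,16,14,12,10,8.])
    print(n,"cols y=-10..6 by 0.5")
    for x in xs:
        U=np.array([proj(W,p+R@(np.array([off[0]+x,off[1]+y,zt])/1e3)) for y in np.arange(-10,6.1,.5)]).astype(np.float32)
        print(x,cv2.remap(g,U[None,:,0],U[None,:,1],1)[0].astype(int).tolist())
E
```

```text
w7 cols y=-10..6 by 0.5
18.0 [123, 111, 98, 86, 80, 81, 88, 100, 108, 113, 114, 114, 114, 110, 107, 105, 112, 117, 121, 122, 122, 122, 122, 121, 120, 117, 113, 108, 105, 101, 97, 92, 87]
16.0 [93, 98, 103, 106, 103, 94, 83, 76, 78, 84, 86, 87, 87, 89, 96, 105, 111, 118, 127, 130, 131, 130, 130, 131, 131, 130, 129, 128, 127, 126, 126, 126, 126]
14.0 [124, 124, 122, 119, 114, 107, 98, 82, 78, 79, 84, 87, 87, 92, 101, 114, 113, 115, 118, 125, 129, 130, 131, 131, 131, 130, 128, 128, 127, 126, 126, 126, 126]
12.0 [123, 123, 123, 121, 118, 115, 110, 97, 85, 76, 79, 83, 87, 89, 95, 103, 107, 109, 108, 116, 124, 129, 131, 132, 131, 130, 130, 129, 128, 127, 126, 126, 126]
10.0 [123, 123, 123, 123, 120, 117, 114, 110, 99, 87, 77, 77, 82, 87, 89, 88, 90, 95, 103, 109, 116, 127, 130, 132, 132, 132, 132, 132, 131, 129, 128, 127, 126]
8.0 [123, 122, 123, 123, 123, 121, 119, 116, 109, 99, 85, 78, 75, 82, 85, 86, 79, 73, 67, 67, 72, 85, 93, 98, 101, 102, 104, 108, 113, 118, 122, 123, 122]
w8 cols y=-10..6 by 0.5
18.0 [125, 117, 108, 100, 92, 90, 89, 89, 93, 102, 117, 120, 117, 107, 107, 108, 113, 11
[... 1168 characters left out ...]
, 140, 139, 137, 134, 130, 129, 128, 127, 126, 126]
14.0 [125, 125, 124, 122, 121, 119, 114, 105, 94, 84, 77, 80, 84, 87, 89, 89, 89, 90, 100, 113, 129, 137, 141, 140, 140, 138, 136, 134, 132, 130, 128, 127, 126]
12.0 [125, 124, 123, 122, 122, 121, 118, 113, 106, 95, 85, 85, 86, 89, 88, 86, 88, 92, 101, 109, 117, 127, 138, 139, 141, 141, 139, 136, 135, 133, 130, 128, 127]
10.0 [126, 126, 125, 124, 124, 123, 120, 117, 112, 103, 94, 87, 83, 84, 85, 86, 91, 97, 108, 114, 115, 123, 132, 137, 140, 139, 138, 137, 136, 134, 132, 129, 127]
8.0 [126, 126, 126, 125, 124, 123, 122, 120, 117, 112, 106, 94, 88, 85, 85, 85, 92, 99, 110, 117, 118, 119, 121, 130, 138, 140, 140, 139, 137, 136, 133, 131, 129]
```

The slot angle was unchanged on release (0.23 against 0.25 rad, within error), so the cam held. The blade tip in the wrist image is also where it was before, so the grasp is unchanged. I'll return to the grasp pose above the stand.

```bash
python3 -c "
from h import *
need([.4691,-.2742,.18],-.208)"
```

```text
shift now [ -5.5 324.8  -5. ] turn 0.245 shift after turn [ 73.3 316.4  -5. ] tilt err [-0.0003  0.0001  0.    ]
```

```bash
python3 -m crank '[[0,0,-5,0,0,0.085,-1],[0,0,0,0,0,0.08,-1],[0,0,0,0,0,0.08,-1],[7,30,0,0,0,0,-1],[8,35,0,0,0,0,-1],[8,35,0,0,0,0,-1],[8,35,0,0,0,0,-1],[8,35,0,0,0,0,-1],[8,35,0,0,0,0,-1],[8,35,0,0,0,0,-1]]'
python3 -m crank '[[8,35,0,0,0,0,-1],[7,30,0,0,0,0,-1],[3,11,0,0,0,0,-1],[0,0,0,0,0,0,-1],[0,0,0,0,0,0,-1],[0,0,0,0,0,0,-1],[0,0,0,0,0,0,-1],[0,0,0,0,0,0,-1],[0,0,0,0,0,0,-1],[0,0,0,0,0,0,-1]]'
python3 - <<'E'
from h import *
need([.4691,-.2742,.0884],-.208)
o=ctrl.get_obs();i=get_image("wrist")[...,::-1];cv2.imwrite("pics/w10.png",i);W=cam("wrist",o)
h=cv2.cvtColor(i,cv2.COLOR_BGR2HSV);g=cv2.cvtColor(i,cv2.COLOR_BGR2GRAY)
s=cv2.morphologyEx(((h[...,1]>125)&(np.arange(400)[:,None]<205)).astype(np.uint8),2,np.ones((3,3)))
for c in cv2.findContours(s,0,2)[0]:
    if cv2.contourArea(c)>300: print(cv2.boundingRect(c))
for X in((-35,-45),(35,-45),(35,45),(-35,45),(10,4.5),(10,-4.5)):
    a=-.208;w=[.468+(np.cos(a)*X[0]-np.sin(a)*X[1])/1e3,-.274+(np.sin(a)*X[0]+np.cos(a)*X[1])/1e3,.066];print(X,proj(W,w).round(1))
E
```

```text
t: 27.87
tool_pos: [0.4666, -0.1975, 0.1802]
tool_rot: [3.124, -0.327, 0.001]
contact_force: [1.1, 0.3, -1.9]
opening: 0.0226
grip_force: 59.8
t: 28.7
tool_pos: [0.4689, -0.273, 0.1802]
tool_rot: [3.125, -0.325, 0.0]
contact_force: [0.4, -0.2, -2.0]
opening: 0.0227
grip_force: 59.9
shift now [ 0.4  1.1 91.8] turn 0.001 shift after turn [ 0.4  1.1 91.8] tilt err [ 0.0002 -0.0001  0.    ]
(400, 159, 97, 46)
(267, 134, 106, 71)
(-35, -45) [367.  222.8]
(35, -45) [370.8 145.1]
(35, 45) [263.7 145.1]
(-35, 45) [267.2 222.8]
(10, 4.5) [312.  174.1]
(10, -4.5) [322.4 174.1]
```

```bash
python3 -m crank '[[0.4,1.1,0,0,0,0,-1],[0,0,10,0,0,0,-1],[0,0,10,0,0,0,-1],[0,0,10,0,0,0,-1],[0,0,0,0,0,0,-1],[0,0,0,0,0,0,-1],[0,0,0,0,0,0,-1],[0,0,0,0,0,0,-1],[0,0,0,0,0,0,-1],[0,0,0,0,0,0,-1]]'
python3 -m crank '[[0,0,8,0,0,0,-1],[0,0,8,0,0,0,-1],[0,0,8,0,0,0,-1],[0,0,8,0,0,0,-1],[0,0,8,0,0,0,-1],[0,0,8,0,0,0,-1],[0,0,6,0,0,0,-1],[0,0,3,0,0,0,-1],[0,0,0,0,0,0,-1],[0,0,0,0,0,0,-1]]'
```

```text
t: 29.58
tool_pos: [0.4692, -0.2751, 0.1507]
tool_rot: [3.124, -0.326, 0.001]
contact_force: [-0.3, -1.0, -1.3]
opening: 0.0226
grip_force: 59.8
t: 30.42
tool_pos: [0.4689, -0.2748, 0.093]
tool_rot: [-3.124, 0.327, 0.0]
contact_force: [-0.3, 0.0, -1.5]
opening: 0.0231
grip_force: 59.8
```

```bash
python3 -m crank '[[0,0,1,0,0,0,-1],[0,0,1,0,0,0,-1],[0,0,1,0,0,0,-1],[0,0,0.7,0,0,0,-1],[0,0,0,0,0,0,-1],[0,0,0,0,0,0,-1],[0,0,0,0,0,0,-1],[0,0,0,0,0,0,-1],[0,0,0,0,0,0,-1],[0,0,0,0,0,0,-1]]'
```

```text
t: 31.25
tool_pos: [0.469, -0.2749, 0.0895]
tool_rot: [3.125, -0.327, 0.0]
contact_force: [1.1, 0.5, -1.8]
opening: 0.0226
grip_force: 59.9
```

```bash
python3 -m crank '[[0,0,0.6,0,0,0,-1],[0,0,0.4,0,0,0,-1],[0,0,0,0,0,0,-1],[0,0,0,0,0,0,-1],[0,0,0,0,0,0,-0.3],[0,0,0,0,0,0,-0.2],[0,0,0,0,0,0,0],[0,0,0,0,0,0,0.3],[0,0,0,0,0,0,1],[0,0,0,0,0,0,1]]' 20
python3 -m crank '[[0,0,0,0,0,0,1],[0,0,0,0,0,0,1],[0,0,0,0,0,0,1],[0,0,0,0,0,0,1],[0,0,0,0,0,0,1],[0,0,-5,0,0,0,1],[0,0,-15,0,0,0,1],[0,0,-25,0,0,0,1],[0,0,-35,0,0,0,1],[0,0,-35,0,0,0,1]]'
python3 -m crank '[[0,0,-30,0,0,0,1],[0,0,-17,0,0,0,1],[0,0,0,0,0,0,1],[0,0,0,0,0,0,1],[0,0,0,0,0,0,1],[0,0,0,0,0,0,1],[0,0,0,0,0,0,1],[0,0,0,0,0,0,1],[0,0,0,0,0,0,1],[0,0,0,0,0,0,1]]'
python3 - <<'E'
from h import *
o=ctrl.get_obs();im=get_image("wrist")[...,::-1];cv2.imwrite("pics/w11.png",im);W=cam("wrist",o)
hsv=cv2.cvtColor(im,cv2.COLOR_BGR2HSV);v=hsv[...,2]
c0=proj(W,[.4686,-.2732,.146]).astype(int);print("exp px",c0)
roi=np.zeros(v.shape,bool);roi[c0[1]-21:c0[1]+19,c0[0]-20:c0[0]+20]=1
m=cv2.morphologyEx(((v>58)&(v<97)&roi).astype(np.uint8),2,np.ones((3,3)))
c=max(cv2.findContours(m,0,1)[0],key=cv2.contourArea)
P=np.array([onz(W,u[0],.146)[:2] for u in cv2.convexHull(c)]);print("handle top",cv2.boundingRect(c),cv2.minAreaRect((P*1e3).astype(np.float32)))
s0=cv2.imread("pics/side0.png");t0=cv2.imread("pics/top0.png");s1=get_image("side")[...,::-1];t1=get_image("top")[...,::-1]
# change at driver/stand, cup, bowl, jar patches
for n,a,b,x,y,w,h in(("driver",s0,s1,400,115,45,60),("cup",s0,s1,243,140,35,45),("bowl",s0,s1,190,268,60,56),("jar",s0,s1,262,300,45,60),("cupT",t0,t1,298,84,32,40),("bowlT",t0,t1,160,155,50,48),("jarT",t0,t1,168,222,40,36)):
    d=cv2.absdiff(a[y:y+h,x:x+w],b[y:y+h,x:x+w]).max(2);print(n,"changed px",int((d>25).sum()),"mean",d.mean().round(2))
E
```

```text
t: 32.08
tool_pos: [0.4689, -0.2749, 0.0885]
tool_rot: [3.124, -0.326, 0.0]
contact_force: [-0.4, -0.3, 0.5]
opening: 0.0765
grip_force: 0.0
t: 32.92
tool_pos: [0.4682, -0.2743, 0.2039]
tool_rot: [-3.123, 0.326, 0.003]
contact_force: [0.7, -0.3, -0.3]
opening: 0.0856
grip_force: 0.0
t: 33.75
tool_pos: [0.4687, -0.2747, 0.2498]
tool_rot: [-3.124, 0.326, 0.001]
contact_force: [-0.0, -0.8, -0.8]
opening: 0.0853
grip_force: 0.0
exp px [314 188]
handle top (303, 172, 26, 32) ((468.7974548339844, -274.3358459472656), (21.27436637878418, 27.09955406188965), 78.06092071533203)
driver changed px 122 mean 6.88
cup changed px 0 mean 3.6
bowl changed px 0 mean 4.26
jar changed px 0 mean 4.28
cupT changed px 0 mean 11.83
bowlT changed px 0 mean 14.73
jarT changed px 0 mean 15.56
```

The driver is back upright in its slot, with the handle top within about 1 mm of where it started and the same yaw. The cup, bowl and jar have not changed. Handing in.

```bash
python3 -c "
from station import ctrl
print(ctrl.finish_job())"
```

```text
the job is handed in; nothing more can be done
None
```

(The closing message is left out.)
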